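Walk the walnut bookend end over end to chock the tilting bin

TASK

The little tilting bin has sagged forward on its pin: chock it with the heavy walnut bookend. Walk the bookend to the bin end over end, never lifting it clear of the slate: tip it up to stand on its head, lay it down beyond so that its felt foot now points at the bin, then tip it up onto the foot, lowering it under control and never letting it topple. Finish with it standing upright on its felt foot, flat and snug against the middle of the bin's front with the bin pushed fully back home, and leave the cup, saucer and pawns alone.

Things in the scene. Friction and masses are not known exactly. Their poses are not given: they have to be found in the camera images.
- bookend: heavy walnut bookend, a square block 130 mm long and 50 x 50 mm across, about 0.4 to 0.75 kg; it starts lying on the slate. Origin at the centre of the block, x along its length from foot to head, z up at the start. It stands stably by itself on either end
- head (a point): centre of the bookend's head end face (x = +65 mm), plain flat walnut 50 x 50 mm, with two thin brass inlay lines 11 and 19 mm from it; at the start this end is the one towards the bin
- foot (a point): centre of the bookend's foot end face (x = -65 mm): a flat felt pad 46 x 46 mm, 4 mm thick, set in 2 mm from the walnut all round; at the start it points away from the bin
- bracket: fixed bracket bolted to the slate that carries the bin. Origin on the slate under the middle of the home bin, z up, y along the bin's pin; the bin's front looks along -x, to the bookend. 4 mm base plate from x = -33 to +85 mm, y = +-80 mm; 32 mm high cheeks at y = +-70 mm. Cup, saucer and loose pawns stand on its -y side, their centres at least 150 mm off its x axis
- bin (a joint): tilt of the open galvanised bin about its pin, which lies at x = -28 mm of the bracket, 16 mm above the slate: 0 = fully home against its stop, grows to 0.4 rad as it tips forward (rim towards the bookend). The pin is stiff: the bin stays where it is left, and about 2 N at the rim moves it. The four pawns in it are fixed
- bin_lip (a point): middle of the bin's front rim, moves with the bin. The bin is 80 mm front to back and 120 mm wide. When home its front is an upright flat sheet 12 to 68 mm above the slate at x = -40 mm of the bracket
- saucer: white porcelain saucer 140 mm across; origin at the centre of its underside. To be left alone
- cup: blue ceramic coffee cup 72 mm across and 65 mm high, on the saucer; origin at the centre of its underside. To be left alone
- pawn1: turned ash pawn 72 mm tall, 38 mm across its base, standing; origin at the centre of its underside. To be left alone
- pawn2: turned ash pawn like the other. To be left alone
Mind the look-alikes: they are no part of the job. Of the things that look like the bookend, the middle-sized one is meant.

How it is judged:
On the way, in this order (a step that is already met when the one before it is completed fails the run):
1. the bookend stands upright on its head end (height (world z) of head below 0.012 m and height (world z) of foot above 0.122 m), for 0.2 s.
2. the bookend lies flat on the slate with its foot towards the bin (height (world z) of each of head, foot below 0.032 m and x of bracket in the frame of bookend below -0.08 m), for 0.2 s.
3. the bookend stands upright on its foot (height (world z) of foot below 0.012 m and height (world z) of head above 0.122 m), for 0.2 s.
At the end, for the whole second after the job is handed in: The bookend rests released on its felt foot, upright within 0.06 rad, square to the bin's front within 0.14 rad, its centre within 25 mm of the bin's middle line and 55 to 72 mm in front of the home bin's middle (65 is flush), and the bin is home (below 0.05 rad) (height (world z) of foot below 0.008 m and angle between bookend's own x axis and vertical below 0.06 rad and x of bookend in the frame of bracket between -0.072 and -0.055 m and y of bookend in the frame of bracket between -0.025 and 0.025 m and (angle between the z axis of bookend and the x axis of bracket, either way round below 0.14 rad or angle between the y axis of bookend and the x axis of bracket, either way round below 0.14 rad) and value of joint bin below 0.05 rad and linear speed of bookend below 0.01 m/s); the robot touches nothing.
It fails at once if the bookend is lifted clear: both its ends' centres are more than 40 mm above the slate (25 mm when lying) (height (world z) of each of head, foot above 0.04 m).
It fails at once if the bookend topples or is dropped (turns faster than 5 rad/s) (angular speed of bookend above 5 rad/s).
It fails at once if the saucer is moved by 20 mm (distance of saucer from where it was at the start of the episode above 0.02 m).
It fails at once if the cup is moved by 20 mm (distance of cup from where it was at the start of the episode above 0.02 m).
It fails at once if a pawn is moved by 20 mm or knocked over (distance of any of pawn1, pawn2 from where it was at the start of the episode above 0.02 m or angle between any of pawn1, pawn2's own z axis and vertical above 0.5 rad).
It also fails if it takes over 72 s, if anything falls off the work surface, if the arm or the gripper's body presses on something with over 40 N, if the wrist force passes 120 N, or if a joint passes its speed limit or range.

ROBOT

A 7-joint arm with a two-finger parallel gripper is mounted at the origin on the work surface. World frame = base frame: x ahead of the robot, y to its left, z up, the work surface at z = 0. Lengths are in m, angles in rad, forces in N, time in s.
With the tool pointing down it reaches from about 0.4 to 0.85 m from the base axis. Payload 4.4 kg.
Tool frame: the origin (TCP) lies midway between the tips of the shut fingers; the grasp point (between the pads) lies behind it (r.tcp_to_grasp is the z of the grasp point in the tool frame, in m); z points along the fingers, y is the line along which they close (so a half turn about z gives the same grasp; the last joint's range is limited). The gripper opens to 94 mm and grips with 3 to 60 N. Pads are 16 mm wide; open, the fingers measure 119 mm over their backs; the gripper's body (75 mm by 177 mm) begins 78 mm behind the grasp point.
Start: joints at [-1.286, 0.628, 0.038, 1.517, -0.027, 0.996, -0.02], TCP at [0.223, 0.61, 0.205] pointing down, gripper open.
Joint ranges: [-3.06, 3.06], [-0.37, 2.12], [-1.25, 1.32], [0.18, 2.47], [-1.1, 4.24], [0.23, 1.98], [-2.94, 2.94]. Speed limits (rad/s): [2.57, 2.57, 3.14, 3.14, 3.14, 3.14, 3.14].

INTERFACE

Orientations are given as a unit quaternion [x, y, z, w].
In Python, from cell import r, get_image, camera_model, recognise, landmark_of gives the robot as it stands. The module is installed in compiled form; this text tells all that it offers.
- The arm moves only by the tool drive_tool, never from a script. Its argument "series" is a list of rows, each a list of 6 numbers: the shift along the tool's x, y, z in mm, then the turn, a rotation vector about the tool's x, y, z in rad. A call has 1 to 8 rows; each row is the pose to reach, as a shift and turn from the pose commanded when the call began, along the tool's axes at that moment; what a row does not reach only later rows make up. A row lasts 1/12 s, in which the tool goes at most 41.7 mm and 7.16 degrees, less where a joint would pass 70% of its speed; a pose out of reach is approached as far as the arm can. A call with a gripper value outside its range is refused whole. "grip" is the finger opening in mm, from 0 to 94, set as the call begins (left out, the last holds). The fingers move at their own pace and stop on an object; "force" is the grip in N (left out, the last holds). Time passes only in rows, so rows that repeat a pose let the fingers close. It gives the time, the measured TCP pose, the force, the opening and the grip force at its end, in the units of the state.
- r.get_obs(): the state, without advancing time (a new reading comes with each control period).
- get_image(name): name is "scene" or "top"; returns the picture (400x640x3 uint8, blue, green, red); there is no depth.
- camera_model(name): a dict with "fx", "fy", "cx", "cy" (pixels), "k1" (the pictures are not rectified: a ray, as slopes to the right and down, at radius r is drawn at 1 + k1 r^2 times it, then the intrinsics apply), "position" and "orientation" of the camera in the world. Camera axes: x right, y down, z forward; pixel columns grow to the right and rows downward; lengths in m; the calibration is good to about 2 mm. A picture is of the moment at which its call begins. camera_model takes no time and is no camera call.
- r.sign_off(): hands the job in; it is judged then, once.
Trained networks look in the newest picture that a camera, given by its name, has taken for a name from the list of things; names that differ only in an ending like _2 or _b are one class to them, and where a whole thing is asked for, a point or a joint stands for the part that bears it (a point fixed in the world has none). Each returns a list of dicts, best first, with "conf" (0 to 1); they miss things now and then, are a little off and sometimes report something else, mostly with a low value. They report only what shows in the picture. A call takes as long as a camera call. They do not tell look-alikes from the thing itself.
- recognise(camera, thing): "position" ([column, row] in pixels, amid what is visible of it).
- landmark_of(camera, thing): "position" ([column, row] in pixels: a listed point, or the origin of a listed thing).
The state is a dict: "t": time; "joint_pos": joint angles; "qd": joint speeds; "effort": joint torques, N m; "eef_pos": TCP position; "ee_rot": TCP orientation; "ft_force": force on the tool from outside, world axes, zero at the start; "torque": the same for the moment, N m; "finger_gap": finger opening in m; "grasp_force": force on a finger pad.
Only numpy, scipy, OpenCV 4.12 (cv2) and the standard library are available. Lean on these libraries where they do the work, as an engineer would, in place of code of your own. Each camera call takes 0.05 s, during which the arm holds its last target. There are 200 camera calls.

## Working session

There is one attempt and no reset: what is moved stays moved. The work goes in short steps, Python scripts to look and compute and a tool call to move; the robot and the scene stay as the last step left them, time stands still between calls to the robot, and variables do not carry over. Pictures are saved under pics/ and viewed, at most 10 in all, crops included, and the job is handed in when it is done.

Besides the shell and the picture viewer there is one more tool, called in YAML: its name, and indented under it one key for each argument. drive_tool: Moves the arm, as the interface text tells. Its arguments: {"type":"object","properties":{"series":{"type":"array","items":{"type":"array","items":{"type":"number"}}},"grip":{"type":"number"},"force":{"type":"number"}},"required":["series"]}

```bash
mkdir -p pics
cat > h.py <<'E'
from cell import r, get_image, camera_model, recognise, landmark_of
import numpy as np, cv2
from scipy.spatial.transform import Rotation as R
def K(c):
    m=camera_model(c); return m,np.array([[m['fx'],0,m['cx']],[0,m['fy'],m['cy']],[0,0,1.]]),np.array([m['k1'],0,0,0,0.]),R.from_quat(m['orientation']).as_matrix(),np.array(m['position'])
def pix2w(c,p,z):
    m,k,d,Rm,t=K(c)
    u=cv2.undistortPoints(np.array(p,float).reshape(-1,1,2),k,d).reshape(-1,2)
    ray=np.c_[u,np.ones(len(u))]@Rm.T
    return t+ray*((z-t[2])/ray[:,2])[:,None]
def w2pix(c,P):
    m,k,d,Rm,t=K(c)
    P=np.atleast_2d(P)
    return cv2.projectPoints(((P-t)@Rm).reshape(-1,1,3),np.zeros(3),np.zeros(3),k,d)[0].reshape(-1,2)
E
python3 - <<'E'
from h import *
for c in('scene','top'):
    cv2.imwrite(f'pics/{c}0.png',get_image(c)); m=camera_model(c); print(c,np.round(m['position'],3),np.round(m['orientation'],3),m['fx'],m['k1'])
    for n in('bookend','head','foot','bin_lip','bracket','cup','pawn1','saucer'):
        print(n,[(np.round(x['position']).tolist(),round(x['conf'],2)) for x in landmark_of(c,n)])
o=r.get_obs();print(o['t'],o['eef_pos'],o['ee_rot'],r.tcp_to_grasp)
E
```

```text
scene [1.2   0.31  0.753] [ 0.471  0.794 -0.328 -0.2  ] 374.26095009165743 0.0216584465837054
bookend [([187.0, 207.0], 0.71), ([296.0, 157.0], 0.69), ([262.0, 181.0], 0.63)]
head [([276.0, 189.0], 0.84), ([280.0, 156.0], 0.74), ([177.0, 186.0], 0.73), ([295.0, 265.0], 0.56)]
foot [([248.0, 170.0], 0.92), ([313.0, 160.0], 0.91), ([198.0, 226.0], 0.83)]
bin_lip [([393.0, 214.0], 0.75)]
bracket [([405.0, 243.0], 0.6)]
cup [([298.0, 266.0], 0.87), ([384.0, 305.0], 0.16)]
pawn1 [([385.0, 306.0], 0.92), ([255.0, 228.0], 0.64)]
saucer [([294.0, 267.0], 0.92)]
top [ 0.479 -0.013  1.069] [-0.699  0.711 -0.047  0.053] 506.6149385152003 0.004104111057117741
bookend [([424.0, 230.0], 0.92)]
head [([510.0, 160.0], 0.86), ([391.0, 231.0], 0.82), ([429.0, 295.0], 0.7)]
foot [([430.0, 126.0], 0.9), ([393.0, 317.0], 0.78), ([454.0, 236.0], 0.62)]
bin_lip [([228.0, 238.0], 0.72)]
bracket [([213.0, 240.0], 0.84)]
cup [([312.0, 141.0], 0.89)]
pawn1 [([206.0, 149.0], 0.51)]
saucer [([312.0, 141.0], 0.8)]
0.9 [0.2233081  0.61044067 0.20547685] [ 1.74479865e-01  9.84660742e-01  9.69791200e-07 -2.79386025e-05] -0.0188
```

View pics/scene0.png

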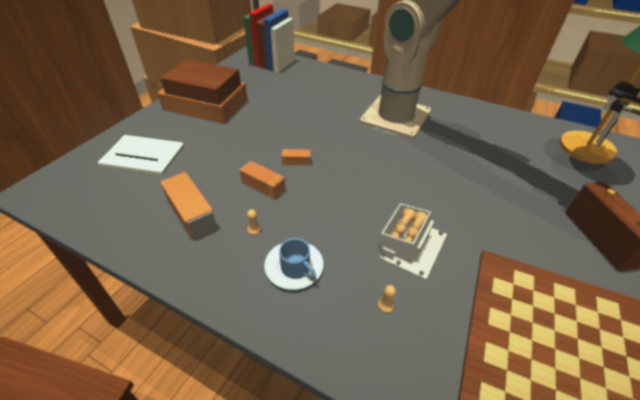

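View pics/top0.png

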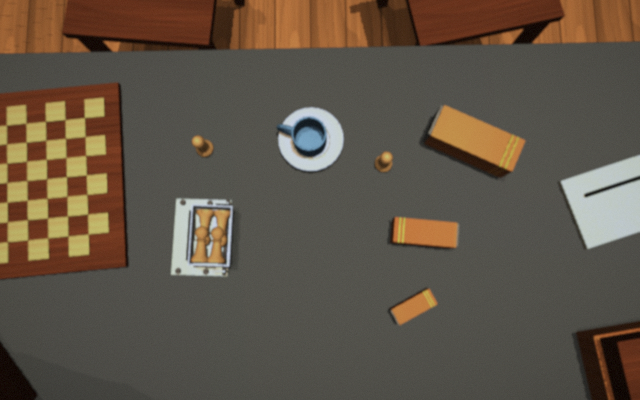

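Candidates for the bookend in the top view are the large block (475,140), the middle block (426,233) and the small block (413,306). The middle one is meant: it has brass lines at its left end (400,231), towards the bin at (212,237). The cup is at (310,137), and the loose pawns are at (202,146) and (385,160). In the scene view the middle block is at (262,180).

```bash
cat > seg.py <<'E'
from h import *
im=get_image('top')
hsv=cv2.cvtColor(im,cv2.COLOR_BGR2HSV)
m=cv2.inRange(hsv,(5,130,60),(28,255,255)); m[:60]=0
cs,_=cv2.findContours(m,cv2.RETR_EXTERNAL,cv2.CHAIN_APPROX_NONE)
for c in cs:
    if cv2.contourArea(c)>300 and c[:,0,0].min()>130:
        P=pix2w('top',c.reshape(-1,2),0.05)[:,:2]*1000
        (cx,cy),(w,h),a=cv2.minAreaRect(P.astype(np.float32)); print('blob px',c.reshape(-1,2).mean(0).round(),'ctr',round(cx),round(cy),'size',round(w),round(h),'ang',round(a,1))
w=cv2.inRange(hsv,(0,0,150),(180,60,255)); w=w[190:285,160:245]
c=max(cv2.findContours(w,cv2.RETR_EXTERNAL,cv2.CHAIN_APPROX_NONE)[0],key=cv2.contourArea).reshape(-1,2)+[160,190]
rb=cv2.minAreaRect((pix2w('top',c,0.004)[:,:2]*1000).astype(np.float32));print('plate',rb, cv2.boxPoints(rb).round())
print('small/mid/large scale; lip',pix2w('top',[228,238],.068),'bracket',pix2w('top',[213,240],0.004))
print('cup',pix2w('top',[312,141],0.0),'pawns',pix2w('top',[[206,149],[385,166]],0))
cv2.imwrite('pics/crop.png',cv2.resize(im[180:300,170:480],None,fx=2.5,fy=2.5,interpolation=cv2.INTER_CUBIC))
E
python3 seg.py
```

```text
blob px [632. 367.] ctr 284 -589 size 40 115 ang 84.0
blob px [610. 354.] ctr 293 -580 size 123 94 ang 8.4
blob px [414. 306.] ctr 408 -182 size 37 86 ang 27.1
blob px [424. 232.] ctr 552 -208 size 128 53 ang 83.7
blob px [210. 236.] ctr 553 223 size 67 107 ang 85.4
blob px [478. 138.] ctr 744 -326 size 181 75 ang 64.1
plate ((554.207275390625, 250.39334106445312), (120.99835205078125, 160.88958740234375), 87.38407897949219) [[471. 194.]
 [632. 186.]
 [637. 307.]
 [477. 315.]]
small/mid/large scale; lip [[0.54578857 0.18250453 0.068     ]] bracket [[0.54642353 0.22654627 0.004     ]]
cup [[0.75718266 0.01555433 0.        ]] pawns [[ 0.74375904  0.24532227  0.        ]
 [ 0.69906827 -0.14049562  0.        ]]
```

View pics/crop.png

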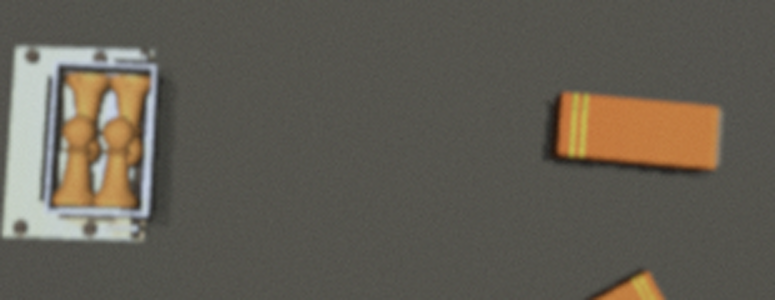

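The crop shows the middle block with brass lines at its left end, measuring 128x53 mm, which fits 130x50. The other two are 181x75 and 86x37 mm. Next I plan the approach.

```bash
cat > plan.py <<'E'
from h import *
O=np.array([552.8,224.4,0.]); PSI=87.4           # bracket origin mm, x-axis heading deg
def hd(a): a=np.radians(a); return np.array([np.cos(a),np.sin(a),0])
def B(al,la,z): return O+al*hd(PSI)+la*hd(PSI+90)+[0,0,z]   # bracket frame -> world
up=np.array([0,0,1.])
def pose(G,th,psi=PSI):
    """grasp point G (mm), tilt th deg (+: body leans to bin), psi heading of walking direction -> TCP,R"""
    b=hd(psi); c=np.cross(b,up); t=np.radians(th); z=-b*np.sin(t)-up*np.cos(t)
    Rm=np.c_[np.cross(c,z),c,z]; return np.array(G)+18.8*z,Rm
def rows(poses,start=None):
    o=r.get_obs(); p0,R0=(np.array(o['eef_pos'])*1000,R.from_quat(o['ee_rot']).as_matrix()) if start is None else start
    out=[]
    for p,Rm in poses:
        out.append(np.r_[np.round(R0.T@(p-p0),1),np.round(R.from_matrix(R0.T@Rm).as_rotvec(),3)])
    for x in out: print([float(v) for v in x])
def st():
    o=r.get_obs(); q=R.from_quat(o['ee_rot']).as_matrix(); z=q[:,2]; y=q[:,1]
    G=np.array(o['eef_pos'])*1000-18.8*z
    print('t',round(o['t'],2),'G',G.round(1),'tilt',np.degrees(np.arctan2(-z@hd(PSI),-z[2])).round(1),'psi',np.degrees(np.arctan2(y[0],-y[1])).round(1),'gap',round(o['finger_gap']*1000,1),'gf',round(o['grasp_force'],1),'F',np.round(o['ft_force'],1),'q',np.round(o['joint_pos'],2))
    d=G-O; print('bracket frame',(d@hd(PSI)).round(1),(d@hd(PSI+90)).round(1))
E
python3 - <<'E'
from plan import *
st()
g=np.array([547,-251,25.])
rows([pose(g+[0,0,140],0,83.7)])
rows([pose(g+[0,0,140]-60*hd(83.7),-45,83.7)],pose(g+[0,0,140],0,83.7))
E
```

```text
t 0.95 G [223.4 610.4 224.3] tilt 0.0 psi 159.9 gap 94.2 gf 0.0 F [-0.3 -0.3  0.4] q [-1.29  0.63  0.04  1.52 -0.03  1.   -0.02]
bracket frame 370.7 346.6
[-600.0, -697.7, 59.3, -0.0, 0.0, 1.33]
[-46.7, 0.0, -5.5, -0.0, 0.785, -0.0]
```

drive_tool:
  series:
    - [-200, -232.6, 0, 0, 0, 0]
    - [-200, -232.6, 0, 0, 0, 0]
    - [-200, -232.6, 0, 0, 0, 0]
    - [-200, -232.6, 0, 0, 0, 0]
    - [-200, -232.6, 0, 0, 0, 0]
    - [-200, -232.6, 0, 0, 0, 0]
    - [-200, -232.6, 0, 0, 0, 0]
    - [-200, -232.6, 0, 0, 0, 0]

```text
t: 1.62
eef_pos: [0.3331, 0.317, 0.2057]
ee_rot: [0.178, 0.984, -0.002, 0.001]
ft_force: [-0.2, -0.5, -2.2]
finger_gap: 0.0939
grasp_force: 0.0
```

drive_tool:
  series:
    - [-200, -232.6, 0, 0, 0, 0.66]
    - [-200, -232.6, 0, 0, 0, 0.66]
    - [-200, -232.6, 0, 0, 0, 0.66]
    - [-200, -232.6, 0, 0, 0, 0.66]
    - [-200, -232.6, 0, 0, 0, 0.66]
    - [-200, -232.6, 0, 0, 0, 0.66]
    - [-200, -232.6, 0, 0, 0, 0.66]
    - [-200, -232.6, 0, 0, 0, 0.66]

```text
t: 2.28
eef_pos: [0.441, 0.0302, 0.2061]
ee_rot: [0.487, 0.873, -0.0, 0.002]
ft_force: [0.3, -0.1, 0.4]
finger_gap: 0.0937
grasp_force: 0.0
```

Run:
```python
from plan import *
st()
g=np.array([547,-251,25.])
rows([pose(g+[0,0,140],0,83.7)])
```

```text
t 2.28 G [441.   30.3 224.9] tilt 0.1 psi 121.7 gap 93.7 gf 0.0 F [ 0.3 -0.1  0.4] q [-0.35  0.34  0.29  2.08 -0.14  0.74  0.58]
bracket frame -199.0 102.9
[-294.8, -57.6, 60.8, 0.002, 0.003, 0.663]
```

drive_tool:
  series:
    - [-295, -57.6, 60, 0, 0, 0.663]
    - [-295, -57.6, 60, 0, 0, 0.663]
    - [-295, -57.6, 60, 0, 0, 0.663]
    - [-295, -57.6, 60, 0, 0, 0.663]
    - [-295, -57.6, 60, 0, 0, 0.663]
    - [-295, -57.6, 60, 0, 0, 0.663]
    - [-295, -57.6, 60, 0, 0, 0.663]
    - [-295, -57.6, 60, 0, 0, 0.663]

```text
t: 2.95
eef_pos: [0.5476, -0.2514, 0.1447]
ee_rot: [0.744, 0.668, -0.001, 0.002]
ft_force: [0.5, 0.2, 0.3]
finger_gap: 0.094
grasp_force: 0.0
```

drive_tool:
  series:
    - [-45, 0, 20, 0, 0.785, 0]
    - [-45, 0, 20, 0, 0.785, 0]
    - [-45, 0, 20, 0, 0.785, 0]
    - [-45, 0, 20, 0, 0.785, 0]
    - [-45, 0, 20, 0, 0.785, 0]
    - [-45, 0, 20, 0, 0.785, 0]
    - [-45, 0, 20, 0, 0.785, 0]
    - [-45, 0, 20, 0, 0.785, 0]

```text
t: 3.62
eef_pos: [0.5392, -0.293, 0.1212]
ee_rot: [0.689, 0.616, 0.284, -0.258]
ft_force: [-0.8, -0.1, -0.9]
finger_gap: 0.094
grasp_force: 0.0
```

Run:
```python
from plan import *
st()
g=np.array([547,-251,25.])
rows([pose(g+[0,0,60]-60*hd(83.7),-45,83.7),pose(g,-45,83.7)])
```

```text
t 3.62 G [ 537.8 -306.2  134.5] tilt -45.0 psi 83.7 gap 94.0 gf 0.0 F [-0.8 -0.1 -0.9] q [ 0.75  1.    0.08  1.3  -0.64  1.47  0.98]
bracket frame -530.8 -9.1
[-37.9, 3.4, 32.0, -0.004, -0.002, -0.004]
[-38.1, 3.8, 116.9, -0.004, -0.002, -0.004]
```

drive_tool:
  series:
    - [-38, 3.6, 32, 0, 0, 0]
    - [-38, 3.6, 32, 0, 0, 0]
    - [-38, 3.6, 60, 0, 0, 0]
    - [-38, 3.6, 85, 0, 0, 0]
    - [-38, 3.6, 105, 0, 0, 0]
    - [-38, 3.6, 117, 0, 0, 0]
    - [-38, 3.6, 117, 0, 0, 0]

```text
t: 4.2
eef_pos: [0.5519, -0.2298, 0.0158]
ee_rot: [0.685, 0.62, 0.284, -0.258]
ft_force: [0.6, 0.2, 1.0]
finger_gap: 0.0938
grasp_force: 0.0
```

drive_tool:
  series:
    - [0, 0, 0, 0, 0, 0]
    - [0, 0, 0, 0, 0, 0]
    - [0, 0, 0, 0, 0, 0]
    - [0, 0, 0, 0, 0, 0]
    - [0, 0, 0, 0, 0, 0]
    - [0, 0, 0, 0, 0, 0]
  grip: 40
  force: 25

```text
t: 4.7
eef_pos: [0.5517, -0.2347, 0.0161]
ee_rot: [0.686, 0.619, 0.284, -0.256]
ft_force: [-0.2, 1.0, 0.1]
finger_gap: 0.0573
grasp_force: 0.0
```

Run:
```python
from plan import *
st()
# slide so that lying block is on the bracket line, head face at A=-310 => grasp at A-108
rows([pose(B(-310-108,0,25),-45)])
cv2.imwrite('pics/g1.png',get_image('scene')[100:300,140:460].repeat(2,0).repeat(2,1))
```

```text
t 4.7 G [ 550.4 -247.9   29.4] tilt -44.9 psi 84.1 gap 57.3 gf 0.0 F [-0.2  1.   0.1] q [ 0.7   1.1   0.05  1.41 -0.69  1.25  1.07]
bracket frame -472.0 -19.0
[34.2, -22.9, 40.4, 0.042, 0.001, -0.041]
```

View pics/g1.png

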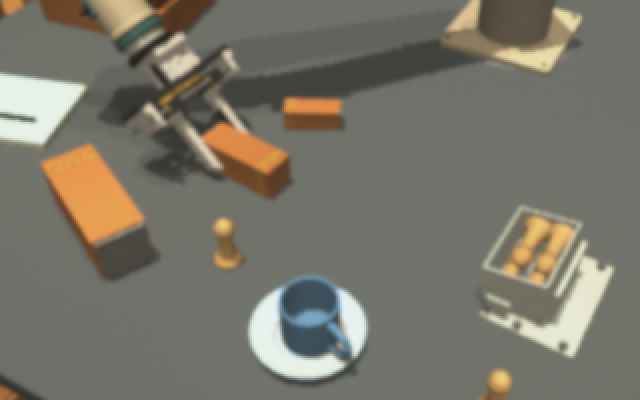

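Picture: the fingers straddle the foot end of the middle block at about (215,150) in the crop, with the pawn at (225,240) clear. I'll finish closing.

drive_tool:
  series:
    - [0, 0, 0, 0, 0, 0]
    - [0, 0, 0, 0, 0, 0]
    - [0, 0, 0, 0, 0, 0]
    - [0, 0, 0, 0, 0, 0]

```text
t: 5.08
eef_pos: [0.5519, -0.2344, 0.0159]
ee_rot: [0.686, 0.619, 0.284, -0.256]
ft_force: [-0.7, -2.0, 1.7]
finger_gap: 0.0496
grasp_force: 25.0
```

Run:
```python
from plan import *
st()
G=r.get_obs(); 
z0=29.4
rows([pose(B(-472+(-418+472)*f,-19*(1-f),z0),-45,84.1+(PSI-84.1)*f) for f in (.2,.4,.6,.8,1)])
```

```text
t 5.08 G [ 550.5 -247.7   29.2] tilt -44.9 psi 84.1 gap 49.6 gf 25.0 F [-0.7 -2.   1.7] q [ 0.7   1.1   0.05  1.41 -0.69  1.25  1.07]
bracket frame -471.7 -19.1
[7.4, -4.7, 7.1, 0.009, 0.001, -0.008]
[14.8, -9.2, 14.6, 0.017, 0.001, -0.016]
[22.3, -13.8, 22.0, 0.025, 0.001, -0.024]
[29.8, -18.4, 29.5, 0.033, 0.001, -0.033]
[37.3, -23.0, 36.9, 0.041, 0.001, -0.041]
```

drive_tool:
  series:
    - [7.4, -4.7, 7.1, 0.009, 0, -0.008]
    - [14.8, -9.2, 14.6, 0.017, 0, -0.016]
    - [22.3, -13.8, 22, 0.025, 0, -0.024]
    - [29.8, -18.4, 29.5, 0.033, 0, -0.033]
    - [37.3, -23, 36.9, 0.041, 0, -0.041]
    - [37.3, -23, 36.9, 0.041, 0, -0.041]
    - [37.3, -23, 36.9, 0.041, 0, -0.041]

```text
t: 5.67
eef_pos: [0.5333, -0.1769, 0.016]
ee_rot: [0.667, 0.639, 0.276, -0.266]
ft_force: [-0.4, 0.7, -0.6]
finger_gap: 0.0499
grasp_force: 25.0
```

```bash
cat >> plan.py <<'E'
def blob(z=0.05):
    im=get_image('top'); m=cv2.inRange(cv2.cvtColor(im,cv2.COLOR_BGR2HSV),(5,130,60),(28,255,255)); m[:195]=0;m[285:]=0;m[:,:245]=0;m[:,520:]=0
    c=max(cv2.findContours(m,cv2.RETR_EXTERNAL,cv2.CHAIN_APPROX_NONE)[0],key=cv2.contourArea).reshape(-1,2)
    P=pix2w('top',c,z)*1000; rb=cv2.minAreaRect(P[:,:2].astype(np.float32))
    d=P-O; a,l=d@hd(PSI),d@hd(PSI+90); print('blob rect',rb,'along',a.min().round(1),a.max().round(1),'lat',l.min().round(1),l.max().round(1)); return im
def arc(E,al0,z0,th0,dth,n,la,psi=PSI,lift=1.0):
    """rotate grasp (al0,z0) and tilt about edge (E,0) by dth deg towards bin in n rows"""
    out=[]
    for i in range(1,n+1):
        a=np.radians(dth*i/n); x,z=al0-E,z0
        out.append(pose(B(E+x*np.cos(a)+z*np.sin(a),la,-x*np.sin(a)+z*np.cos(a)+lift),th0+dth*i/n,psi))
    return out
E
python3 - <<'E'
from plan import *
st(); blob()
E
```

```text
t 5.67 G [ 532.7 -190.3   29.3] tilt -45.2 psi 87.6 gap 49.9 gf 25.0 F [-0.4  0.7 -0.6] q [ 0.65  1.06  0.02  1.54 -0.69  1.18  1.11]
bracket frame -415.1 1.2
blob rect ((531.4529418945312, -151.000732421875), (128.28741455078125, 52.44955062866211), 87.31739807128906) along -440.2 -311.9 lat -22.0 30.5
```

Run:
```python
from plan import *
ps=arc(-310,-415.1,29.3,-45.2,90,16,1.2,87.5)
rows(ps[:8]);print();rows(ps[8:],ps[7])
```

```text
[9.0, -0.1, -5.0, -0.002, -0.097, -0.001]
[17.2, -0.1, -9.1, -0.002, -0.195, -0.001]
[25.8, -0.2, -12.4, -0.002, -0.293, -0.001]
[34.6, -0.2, -14.8, -0.002, -0.391, -0.001]
[43.6, -0.2, -16.3, -0.002, -0.49, -0.0]
[52.7, -0.1, -16.9, -0.002, -0.588, -0.0]
[61.8, -0.1, -16.7, -0.002, -0.686, -0.0]
[70.9, -0.1, -15.5, -0.002, -0.784, -0.0]

[7.7, 0.0, -4.9, -0.0, -0.098, -0.0]
[15.9, 0.0, -8.9, 0.0, -0.196, -0.0]
[24.5, 0.1, -12.2, -0.0, -0.295, 0.0]
[33.3, 0.1, -14.6, 0.0, -0.393, 0.0]
[42.3, 0.1, -16.1, -0.0, -0.491, 0.0]
[51.4, 0.1, -16.7, -0.0, -0.589, 0.0]
[60.6, 0.1, -16.4, 0.0, -0.687, 0.0]
[69.6, 0.1, -15.3, 0.0, -0.785, -0.0]
```

drive_tool:
  series:
    - [9, 0, -5, 0, -0.098, 0]
    - [17.2, 0, -9.1, 0, -0.196, 0]
    - [25.8, 0, -12.4, 0, -0.294, 0]
    - [34.6, 0, -14.8, 0, -0.392, 0]
    - [43.6, 0, -16.3, 0, -0.49, 0]
    - [52.7, 0, -16.9, 0, -0.588, 0]
    - [61.8, 0, -16.7, 0, -0.686, 0]
    - [70.9, 0, -15.5, 0, -0.785, 0]

```text
t: 6.38
eef_pos: [0.5358, -0.1406, 0.078]
ee_rot: [0.724, 0.69, -0.001, 0.002]
ft_force: [0.3, 0.5, -5.7]
finger_gap: 0.0499
grasp_force: 25.0
```

Run:
```python
from plan import *
st()
cv2.imwrite('pics/g2.png',get_image('scene')[100:300,140:460].repeat(2,0).repeat(2,1))
```

```text
t 6.38 G [ 535.8 -140.6   96.8] tilt 0.2 psi 87.3 gap 49.9 gf 25.0 F [ 0.3  0.5 -5.7] q [-0.06  0.71  0.42  1.91 -0.47  0.62  0.61]
bracket frame -365.3 0.5
```

View pics/g2.png

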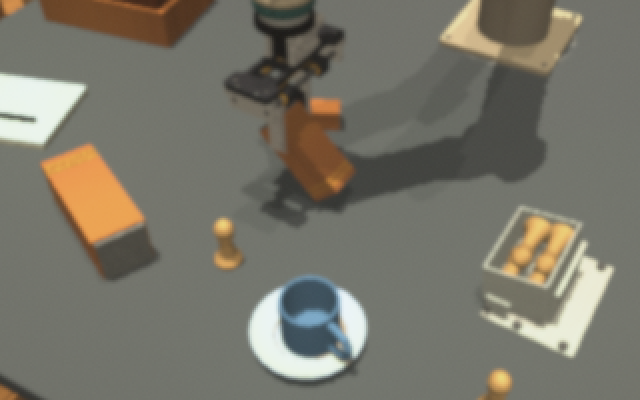

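The block is held at 45°, with its head edge on the slate near (320,195) in the crop. I'll carry on with the arc.

drive_tool:
  series:
    - [7.7, 0, -4.9, 0, -0.098, 0]
    - [15.9, 0, -8.9, 0, -0.196, 0]
    - [24.5, 0, -12.2, 0, -0.294, 0]
    - [33.3, 0, -14.6, 0, -0.392, 0]
    - [42.3, 0, -16.1, 0, -0.49, 0]
    - [51.4, 0, -16.7, 0, -0.588, 0]
    - [60.6, 0, -16.4, 0, -0.687, 0]
    - [69.6, 0, -15.3, 0, -0.785, 0]

```text
t: 7.1
eef_pos: [0.5392, -0.0685, 0.0915]
ee_rot: [0.667, 0.638, -0.277, 0.265]
ft_force: [0.2, -0.8, -5.3]
finger_gap: 0.0499
grasp_force: 25.0
```

Run:
```python
from plan import *
st()
```

```text
t 7.1 G [539.8 -55.2 104.8] tilt 45.1 psi 87.5 gap 49.9 gf 25.0 F [ 0.2 -0.8 -5.3] q [-0.95  1.15  1.02  1.86 -0.21  0.71 -0.09]
bracket frame -279.9 0.3
```

drive_tool:
  series:
    - [0.5, 0, 0.5, 0, 0, 0]
    - [1, 0, 1, 0, 0, 0]
    - [1.4, 0, 1.4, 0, 0, 0]
    - [1.4, 0, 1.4, 0, 0, 0]
    - [1.4, 0, 1.4, 0, 0, 0]

```text
t: 7.52
eef_pos: [0.5386, -0.0718, 0.0909]
ee_rot: [0.67, 0.637, -0.276, 0.263]
ft_force: [0.2, 0.2, -4.9]
finger_gap: 0.0499
grasp_force: 25.0
```

Run:
```python
from plan import *
st()
cv2.imwrite('pics/g3.png',get_image('scene')[100:260,200:400].repeat(3,0).repeat(3,1))
```

```text
t 7.52 G [539.2 -58.6 104.2] tilt 44.8 psi 87.2 gap 49.9 gf 25.0 F [ 0.2  0.2 -4.9] q [-0.94  1.15  1.01  1.87 -0.21  0.7  -0.09]
bracket frame -283.3 0.7
```

View pics/g3.png

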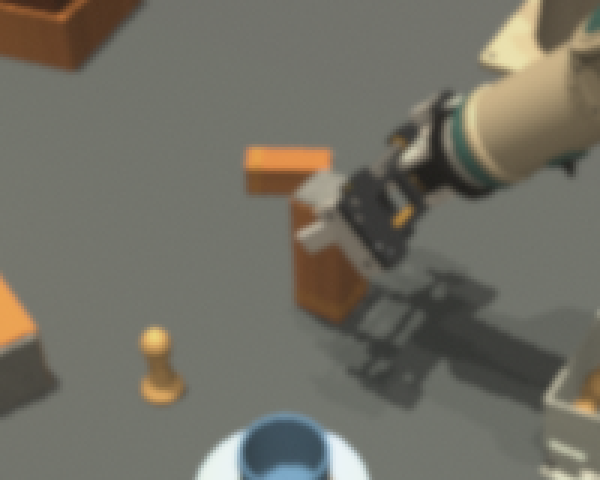

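The block stands head down at about (330,250), held by its foot end at the top. It still hangs in the grip, with about 5 N on it, so I'll lower gently.

drive_tool:
  series:
    - [0.7, 0, 0.7, 0, 0, 0]
    - [1.4, 0, 1.4, 0, 0, 0]
    - [2.1, 0, 2.1, 0, 0, 0]
    - [2.1, 0, 2.1, 0, 0, 0]

```text
t: 7.9
eef_pos: [0.539, -0.0708, 0.0873]
ee_rot: [0.668, 0.638, -0.276, 0.264]
ft_force: [0.5, 0.2, -5.3]
finger_gap: 0.0499
grasp_force: 25.0
```

drive_tool:
  series:
    - [0.7, 0, 0.7, 0, 0, 0]
    - [1.4, 0, 1.4, 0, 0, 0]
    - [1.4, 0, 1.4, 0, 0, 0]

```text
t: 8.15
eef_pos: [0.5394, -0.0708, 0.0863]
ee_rot: [0.668, 0.639, -0.277, 0.265]
ft_force: [-1.2, 3.1, 3.5]
finger_gap: 0.05
grasp_force: 25.0
```

drive_tool:
  series:
    - [0, 0, 0, 0, 0, 0]
    - [0, 0, 0, 0, 0, 0]
    - [0, 0, 0, 0, 0, 0]
    - [0, 0, 0, 0, 0, 0]
    - [0, 0, 0, 0, 0, 0]
    - [0, 0, 0, 0, 0, 0]
  grip: 90

```text
t: 8.65
eef_pos: [0.5391, -0.071, 0.0856]
ee_rot: [0.668, 0.638, -0.277, 0.264]
ft_force: [-0.3, -0.5, 0.1]
finger_gap: 0.0864
grasp_force: 0.0
```

Run:
```python
from plan import *
st()
o=r.get_obs(); z=R.from_quat(o['ee_rot']).as_matrix()[:,2]; G=np.array(o['eef_pos'])*1000-18.8*z; np.save('G.npy',G)
a=pose(G+[0,0,95]+70*hd(PSI),45); b=pose(G+[0,0,110],0); c=pose(G+[0,0,75]-75*hd(PSI),-45); d=pose(G,-45)
rows([a]);rows([b],a);rows([c],b);rows([d],c)
```

```text
t 8.65 G [539.7 -57.7  98.9] tilt 45.0 psi 87.4 gap 86.4 gf 0.0 F [-0.3 -0.5  0.1] q [-0.94  1.16  1.01  1.87 -0.22  0.7  -0.09]
bracket frame -282.4 0.3
[-17.7, 0.0, -116.7, 0.0, -0.0, 0.0]
[-46.8, 0.0, 33.4, -0.0, 0.785, 0.0]
[-61.7, 0.0, 29.5, -0.0, 0.785, -0.0]
[0.0, -0.0, 106.1, 0.0, 0.0, 0.0]
```

drive_tool:
  series:
    - [0, 0, -25, 0, 0, 0]
    - [0, 0, -55, 0, 0, 0]
    - [0, 0, -90, 0, 0, 0]
    - [-17.7, 0, -116.7, 0, 0, 0]
    - [-17.7, 0, -116.7, 0, 0, 0]

```text
t: 9.07
eef_pos: [0.5457, 0.0009, 0.1854]
ee_rot: [0.668, 0.639, -0.273, 0.267]
ft_force: [0.8, -0.8, 0.3]
finger_gap: 0.09
grasp_force: 0.0
```

drive_tool:
  series:
    - [-6, 0, 4, 0, 0.112, 0]
    - [-12, 0, 8, 0, 0.224, 0]
    - [-18, 0, 12, 0, 0.336, 0]
    - [-25, 0, 17, 0, 0.448, 0]
    - [-32, 0, 22, 0, 0.56, 0]
    - [-40, 0, 28, 0, 0.672, 0]
    - [-46.8, 0, 33.4, 0, 0.785, 0]
    - [-46.8, 0, 33.4, 0, 0.785, 0]

```text
t: 9.73
eef_pos: [0.5385, -0.0726, 0.193]
ee_rot: [0.731, 0.682, 0.001, 0.003]
ft_force: [-0.7, -3.3, 0.5]
finger_gap: 0.0901
grasp_force: 0.0
```

drive_tool:
  series:
    - [-10, 0, 0, 0, 0.112, 0]
    - [-20, 0, 4, 0, 0.224, 0]
    - [-30, 0, 8, 0, 0.336, 0]
    - [-40, 0, 12, 0, 0.448, 0]
    - [-50, 0, 18, 0, 0.56, 0]
    - [-57, 0, 24, 0, 0.672, 0]
    - [-61.7, 0, 29.5, 0, 0.785, 0]
    - [-61.7, 0, 29.5, 0, 0.785, 0]

```text
t: 10.4
eef_pos: [0.5329, -0.1255, 0.1532]
ee_rot: [0.673, 0.633, 0.274, -0.267]
ft_force: [-1.1, -1.7, -2.2]
finger_gap: 0.0896
grasp_force: 0.0
```

Run:
```python
from plan import *
st(); blob(0.13)
G=np.load('G.npy'); rows([pose(G,-45)])
cv2.imwrite('pics/g4.png',get_image('scene')[100:260,200:400].repeat(3,0).repeat(3,1))
```

```text
t 10.4 G [ 532.3 -138.8  166.5] tilt -45.0 psi 86.8 gap 89.6 gf 0.0 F [-1.1 -1.7 -2.2] q [ 0.41  0.85  0.33  1.64 -0.86  1.4   1.12]
bracket frame -363.7 4.0
blob rect ((566.5372314453125, -228.91952514648438), (7.4374871253967285, 78.3291015625), 87.11478424072266) along -456.1 -448.6 lat -73.4 4.9
[6.1, 2.8, 105.1, -0.002, 0.001, -0.012]
```

View pics/g4.png

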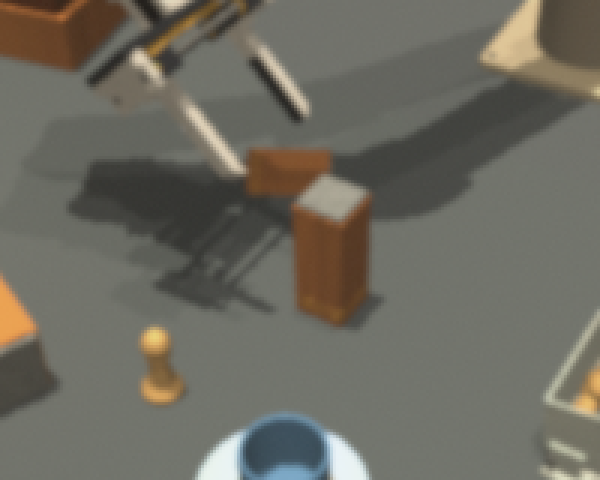

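The bookend stands free on its head, with the grey felt on top at (332,198). I'll regrip it from the other side.

drive_tool:
  series:
    - [6, 2.8, 20, 0, 0, -0.012]
    - [6, 2.8, 45, 0, 0, -0.012]
    - [6, 2.8, 70, 0, 0, -0.012]
    - [6, 2.8, 92, 0, 0, -0.012]
    - [6, 2.8, 105, 0, 0, -0.012]
    - [6, 2.8, 105, 0, 0, -0.012]
    - [6, 2.8, 105, 0, 0, -0.012]

```text
t: 11.08
eef_pos: [0.5435, -0.0397, 0.0914]
ee_rot: [0.663, 0.644, 0.278, -0.263]
ft_force: [0.0, -1.1, 0.2]
finger_gap: 0.09
grasp_force: 0.0
```

drive_tool:
  series:
    - [0, 0, 0, 0, 0, 0]
    - [0, 0, 0, 0, 0, 0]
    - [0, 0, 0, 0, 0, 0]
    - [0, 0, 0, 0, 0, 0]
    - [0, 0, 0, 0, 0, 0]
    - [0, 0, 0, 0, 0, 0]
    - [0, 0, 0, 0, 0, 0]
    - [0, 0, 0, 0, 0, 0]
  grip: 40
  force: 25

```text
t: 11.75
eef_pos: [0.5429, -0.0411, 0.0906]
ee_rot: [0.664, 0.642, 0.278, -0.263]
ft_force: [-1.8, -1.5, 2.0]
finger_gap: 0.0499
grasp_force: 24.9
```

Run:
```python
from plan import *
st()
o=r.get_obs(); z=R.from_quat(o['ee_rot']).as_matrix()[:,2]; d=np.array(o['eef_pos'])*1000-18.8*z-O
a,l=d@hd(PSI),d@hd(PSI+90)
ps=arc(-262,a,d[2],-45,90,16,l,PSI,.5)
rows(ps[:8]);print();rows(ps[8:],ps[7])
```

```text
t 11.75 G [542.3 -54.4 103.9] tilt -45.0 psi 87.9 gap 49.9 gf 24.9 F [-1.8 -1.5  2. ] q [ 0.31  0.9   0.27  1.77 -0.97  1.21  1.2 ]
bracket frame -279.0 -2.2
[6.6, 0.1, 6.0, -0.0, -0.098, 0.012]
[12.2, 0.2, 12.9, 0.0, -0.196, 0.012]
[17.1, 0.2, 20.4, 0.001, -0.294, 0.012]
[21.2, 0.3, 28.2, 0.002, -0.393, 0.012]
[24.5, 0.3, 36.5, 0.002, -0.491, 0.012]
[27.0, 0.4, 45.0, 0.003, -0.589, 0.012]
[28.7, 0.4, 53.8, 0.003, -0.687, 0.012]
[29.5, 0.4, 62.6, 0.004, -0.785, 0.011]

[6.2, -0.0, 6.3, -0.0, -0.098, -0.0]
[11.8, -0.0, 13.3, 0.0, -0.196, 0.0]
[16.7, -0.0, 20.7, 0.0, -0.295, -0.0]
[20.8, -0.0, 28.6, -0.0, -0.393, 0.0]
[24.2, 0.0, 36.8, -0.0, -0.491, -0.0]
[26.7, -0.0, 45.4, -0.0, -0.589, 0.0]
[28.3, -0.0, 54.1, -0.0, -0.687, 0.0]
[29.1, 0.0, 63.0, 0.0, -0.785, -0.0]
```

The grip is 17 mm from the face that will become the underside, so the fingertips would touch the slate. I'll regrip 10 mm further back.

drive_tool:
  series:
    - [0, 0, 0, 0, 0, 0]
    - [0, 0, 0, 0, 0, 0]
    - [0, 0, 0, 0, 0, 0]
    - [0, 0, 0, 0, 0, 0]
    - [0, 0, 0, 0, 0, 0]
    - [-7, 0, -7, 0, 0, 0]
    - [-7, 0, -7, 0, 0, 0]
    - [-7, 0, -7, 0, 0, 0]
  grip: 80

```text
t: 12.42
eef_pos: [0.543, -0.0521, 0.0903]
ee_rot: [0.665, 0.642, 0.278, -0.262]
ft_force: [0.2, -0.5, -0.3]
finger_gap: 0.0802
grasp_force: 0.0
```

drive_tool:
  series:
    - [0, 0, 0, 0, 0, 0]
    - [0, 0, 0, 0, 0, 0]
    - [0, 0, 0, 0, 0, 0]
    - [0, 0, 0, 0, 0, 0]
    - [0, 0, 0, 0, 0, 0]
    - [0, 0, 0, 0, 0, 0]
    - [0, 0, 0, 0, 0, 0]
    - [0, 0, 0, 0, 0, 0]
  grip: 40
  force: 25

```text
t: 13.08
eef_pos: [0.5426, -0.0506, 0.0906]
ee_rot: [0.664, 0.642, 0.278, -0.263]
ft_force: [-2.4, -0.2, 0.3]
finger_gap: 0.0501
grasp_force: 24.9
```

Run:
```python
from plan import *
st()
o=r.get_obs(); z=R.from_quat(o['ee_rot']).as_matrix()[:,2]; d=np.array(o['eef_pos'])*1000-18.8*z-O
a,l=d@hd(PSI),d@hd(PSI+90)
ps=arc(-262,a,d[2],-45,90,16,l,PSI,.5)
rows(ps[:8]);print();rows(ps[8:],ps[7])
```

```text
t 13.08 G [542.  -63.9 103.9] tilt -45.0 psi 87.9 gap 50.1 gf 24.9 F [-2.4 -0.2  0.3] q [ 0.33  0.91  0.27  1.76 -0.96  1.22  1.21]
bracket frame -288.5 -2.3
[7.3, 0.1, 5.4, -0.0, -0.098, 0.012]
[13.6, 0.2, 11.7, 0.0, -0.196, 0.012]
[19.3, 0.3, 18.7, 0.001, -0.295, 0.012]
[24.3, 0.3, 26.2, 0.002, -0.393, 0.012]
[28.5, 0.4, 34.1, 0.002, -0.491, 0.012]
[31.9, 0.4, 42.4, 0.003, -0.589, 0.012]
[34.5, 0.5, 51.0, 0.003, -0.687, 0.012]
[36.2, 0.5, 59.8, 0.004, -0.785, 0.012]

[6.9, -0.0, 5.7, -0.0, -0.098, -0.0]
[13.3, -0.0, 12.1, 0.0, -0.196, 0.0]
[18.9, -0.0, 19.0, 0.0, -0.295, -0.0]
[23.9, -0.0, 26.5, -0.0, -0.393, 0.0]
[28.1, -0.0, 34.5, -0.0, -0.491, -0.0]
[31.5, -0.0, 42.8, -0.0, -0.589, 0.0]
[34.1, 0.0, 51.4, -0.0, -0.687, 0.0]
[35.9, -0.0, 60.2, 0.0, -0.785, -0.0]
```

drive_tool:
  series:
    - [7.3, 0, 5.4, 0, -0.098, 0]
    - [13.6, 0, 11.7, 0, -0.196, 0]
    - [19.3, 0, 18.7, 0, -0.294, 0]
    - [24.3, 0, 26.2, 0, -0.392, 0]
    - [28.5, 0, 34.1, 0, -0.49, 0]
    - [31.9, 0, 42.4, 0, -0.588, 0]
    - [34.5, 0, 51, 0, -0.687, 0]
    - [36.2, 0, 59.8, 0, -0.785, 0]

```text
t: 13.75
eef_pos: [0.5467, 0.0182, 0.076]
ee_rot: [0.72, 0.694, 0.004, 0.005]
ft_force: [-3.0, -0.0, 2.8]
finger_gap: 0.0501
grasp_force: 25.0
```

drive_tool:
  series:
    - [6.9, 0, 5.7, 0, -0.098, 0]
    - [13.3, 0, 12.1, 0, -0.196, 0]
    - [18.9, 0, 19, 0, -0.294, 0]
    - [23.9, 0, 26.5, 0, -0.392, 0]
    - [28.1, 0, 34.5, 0, -0.49, 0]
    - [31.5, 0, 42.8, 0, -0.588, 0]
    - [34.1, 0, 51.4, 0, -0.687, 0]
    - [35.9, 0, 60.2, 0, -0.785, 0]

```text
t: 14.42
eef_pos: [0.5489, 0.0558, 0.0146]
ee_rot: [0.664, 0.641, -0.273, 0.271]
ft_force: [-3.3, 6.6, 21.2]
finger_gap: 0.0496
grasp_force: 25.0
```

Run:
```python
from plan import *
st()
cv2.imwrite('pics/g5.png',get_image('scene')[100:300,200:460].repeat(3,0).repeat(3,1)[:600,:780])
```

```text
t 14.42 G [549.2  69.1  27.8] tilt 45.2 psi 88.2 gap 49.6 gf 25.0 F [-3.3  6.6 21.2] q [-1.11  1.36  1.07  1.69 -0.45  0.9  -0.11]
bracket frame -155.3 -3.4
```

View pics/g5.png

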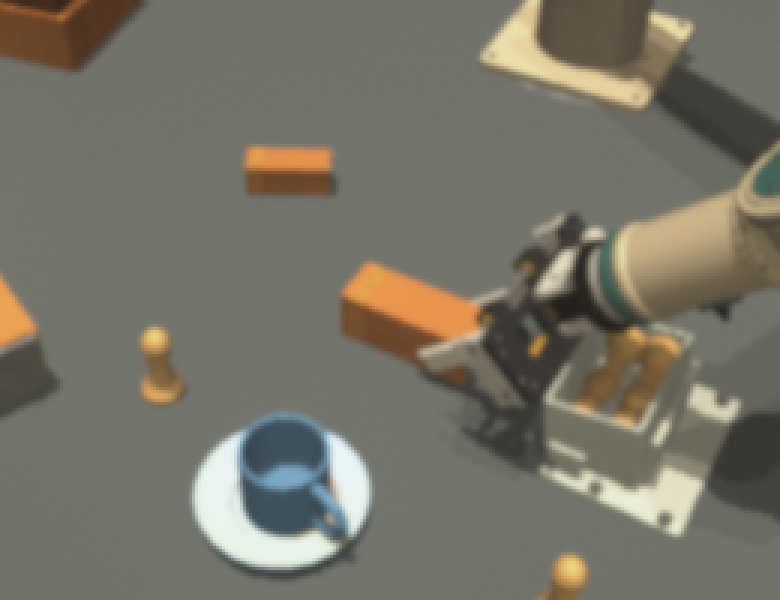

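The bookend lies flat with its foot towards the bin. Its brass lines are at (360,285), and the bin at (615,400) and the cup are untouched. I'll release, retreat and measure.

drive_tool:
  series:
    - [0, 0, 0, 0, 0, 0]
    - [0, 0, 0, 0, 0, 0]
    - [0, 0, 0, 0, 0, 0]
    - [0, 0, 0, 0, 0, 0]
    - [0, 0, 0, 0, 0, 0]
    - [0, 0, 0, 0, 0, 0]
  grip: 90

```text
t: 14.97
eef_pos: [0.5474, 0.0527, 0.0141]
ee_rot: [0.667, 0.64, -0.272, 0.268]
ft_force: [-0.0, -0.1, 0.6]
finger_gap: 0.0861
grasp_force: 0.0
```

drive_tool:
  series:
    - [-12, 0, -12, 0, 0, 0]
    - [-30, 0, -30, 0, 0, 0]
    - [-55, 0, -55, 0, 0, 0]
    - [-82, 0, -82, 0, 0, 0]
    - [-105, 0, -105, 0, 0, 0]
    - [-105, 0, -105, 0, 0, 0]

```text
t: 15.47
eef_pos: [0.5487, 0.0516, 0.1703]
ee_rot: [0.668, 0.639, -0.269, 0.271]
ft_force: [0.1, -0.4, 0.3]
finger_gap: 0.0899
grasp_force: 0.0
```

Run:
```python
from plan import *
st(); blob()
```

```text
t 15.47 G [549.   64.9 183.6] tilt 44.8 psi 87.8 gap 89.9 gf 0.0 F [ 0.1 -0.4  0.3] q [-1.14  1.16  1.22  1.69 -0.32  1.05 -0.04]
bracket frame -159.5 -3.4
blob rect ((545.3959350585938, 31.199647903442383), (125.0986557006836, 50.23731994628906), 88.99812316894531) along -256.4 -130.1 lat -28.2 25.4
```

Run:
```python
from plan import *
b=pose(B(-215,-3,170),0); c=pose(B(-236-75,-1,27+75),-45,88); d=pose(B(-236,-1,27),-45,88)
rows([b]);rows([c],b);rows([d],c)
```

```text
[-19.6, -0.2, 41.3, 0.017, 0.782, 0.002]
[-82.7, -2.1, 62.5, 0.004, 0.785, -0.01]
[-0.0, 0.8, 106.1, 0.0, 0.0, 0.0]
```

drive_tool:
  series:
    - [-3, 0, 5, 0, 0.112, 0]
    - [-6, 0, 10, 0, 0.224, 0]
    - [-9, 0, 16, 0, 0.336, 0]
    - [-12, 0, 22, 0, 0.448, 0]
    - [-15, 0, 28, 0, 0.56, 0]
    - [-18, 0, 35, 0, 0.672, 0]
    - [-19.6, 0, 41.3, 0.01, 0.783, 0]
    - [-19.6, 0, 41.3, 0.01, 0.783, 0]

```text
t: 16.18
eef_pos: [0.5443, -0.0024, 0.1492]
ee_rot: [0.728, 0.685, 0.001, 0.002]
ft_force: [-0.9, -2.2, 1.5]
finger_gap: 0.09
grasp_force: 0.0
```

drive_tool:
  series:
    - [-12, 0, 6, 0, 0.112, 0]
    - [-26, 0, 12, 0, 0.224, 0]
    - [-40, 0, 20, 0, 0.336, 0]
    - [-54, 0, 29, 0, 0.448, 0]
    - [-66, 0, 39, 0, 0.56, 0]
    - [-76, -1, 50, 0, 0.672, 0]
    - [-82.7, -2, 62.5, 0, 0.785, -0.01]
    - [-82.7, -2, 62.5, 0, 0.785, -0.01]

```text
t: 16.85
eef_pos: [0.534, -0.08, 0.0752]
ee_rot: [0.669, 0.638, 0.272, -0.268]
ft_force: [-1.2, 0.3, -0.4]
finger_gap: 0.0899
grasp_force: 0.0
```

Run:
```python
from plan import *
st(); rows([pose(B(-236,-1,27),-45,88)])
```

```text
t 16.85 G [533.6 -93.3  88.6] tilt -44.9 psi 87.6 gap 89.9 gf 0.0 F [-1.2  0.3 -0.4] q [ 0.32  0.96  0.37  1.73 -0.98  1.29  1.25]
bracket frame -318.3 4.8
[14.9, 6.9, 101.6, -0.004, 0.002, -0.014]
```

drive_tool:
  series:
    - [14.9, 6.9, 20, 0, 0, -0.012]
    - [14.9, 6.9, 45, 0, 0, -0.012]
    - [14.9, 6.9, 70, 0, 0, -0.012]
    - [14.9, 6.9, 90, 0, 0, -0.012]
    - [14.9, 6.9, 101, 0, 0, -0.012]
    - [14.9, 6.9, 101, 0, 0, -0.012]
    - [14.9, 6.9, 101, 0, 0, -0.012]

```text
t: 17.43
eef_pos: [0.5482, 0.0096, 0.0231]
ee_rot: [0.659, 0.648, 0.276, -0.264]
ft_force: [0.5, 0.1, 0.5]
finger_gap: 0.0901
grasp_force: 0.0
```

drive_tool:
  series:
    - [0, 0, 0, 0, 0, 0]
    - [0, 0, 0, 0, 0, 0]
    - [0, 0, 0, 0, 0, 0]
    - [0, 0, 0, 0, 0, 0]
    - [0, 0, 0, 0, 0, 0]
    - [0, 0, 0, 0, 0, 0]
    - [0, 0, 0, 0, 0, 0]
    - [0, 0, 0, 0, 0, 0]
  grip: 40
  force: 25

```text
t: 18.1
eef_pos: [0.5486, 0.0085, 0.0235]
ee_rot: [0.659, 0.648, 0.276, -0.263]
ft_force: [-0.7, -1.9, 1.8]
finger_gap: 0.0504
grasp_force: 25.0
```

Run:
```python
from plan import *
st(); blob()
o=r.get_obs(); z=R.from_quat(o['ee_rot']).as_matrix()[:,2]; d=np.array(o['eef_pos'])*1000-18.8*z-O
a,l=d@hd(PSI),d@hd(PSI+90)
ps=arc(-127,a,d[2],-45,90,16,l,88,.5)
rows(ps[:8]);print();rows(ps[8:],ps[7])
```

```text
t 18.1 G [548.1  -4.8  36.8] tilt -44.9 psi 88.7 gap 50.4 gf 25.0 F [-0.7 -1.9  1.8] q [ 0.27  0.99  0.21  1.81 -1.07  1.09  1.29]
bracket frame -229.2 -5.7
blob rect ((545.4031982421875, 30.179035186767578), (126.89324188232422, 50.23759460449219), 89.02179718017578) along -258.3 -130.5 lat -28.2 25.4
[8.4, 0.2, -4.5, 0.0, -0.096, 0.017]
[16.8, 0.4, -7.9, 0.001, -0.194, 0.017]
[25.4, 0.6, -10.4, 0.002, -0.292, 0.017]
[34.3, 0.8, -12.1, 0.003, -0.39, 0.016]
[43.3, 1.0, -12.8, 0.003, -0.489, 0.016]
[52.3, 1.3, -12.7, 0.004, -0.587, 0.016]
[61.2, 1.5, -11.8, 0.005, -0.685, 0.016]
[70.1, 1.8, -9.9, 0.006, -0.783, 0.016]

[8.0, 0.1, -4.1, -0.0, -0.098, 0.0]
[16.4, 0.2, -7.5, -0.0, -0.196, 0.0]
[25.0, 0.3, -10.0, 0.0, -0.295, 0.0]
[33.9, 0.4, -11.6, -0.0, -0.393, 0.0]
[42.9, 0.5, -12.4, -0.0, -0.491, -0.0]
[51.9, 0.7, -12.3, -0.0, -0.589, -0.0]
[60.9, 0.8, -11.3, -0.0, -0.687, -0.0]
[69.7, 0.9, -9.4, -0.0, -0.785, -0.0]
```

drive_tool:
  series:
    - [8.4, 0, -4.5, 0, -0.098, 0]
    - [16.8, 0, -7.9, 0, -0.196, 0]
    - [25.4, 0, -10.4, 0, -0.294, 0]
    - [34.3, 0, -12.1, 0, -0.392, 0]
    - [43.3, 0, -12.8, 0, -0.49, 0]
    - [52.3, 0, -12.7, 0, -0.588, 0]
    - [61.2, 0, -11.8, 0, -0.686, 0]
    - [70.1, 0, -9.9, 0, -0.785, 0]

```text
t: 18.82
eef_pos: [0.5492, 0.0517, 0.0807]
ee_rot: [0.715, 0.699, 0.003, 0.007]
ft_force: [-1.6, -0.4, -7.2]
finger_gap: 0.0496
grasp_force: 25.0
```

drive_tool:
  series:
    - [8, 0, -4.1, 0, -0.098, 0]
    - [16.4, 0, -7.5, 0, -0.196, 0]
    - [25, 0, -10, 0, -0.294, 0]
    - [33.9, 0, -11.6, 0, -0.392, 0]
    - [42.9, 0, -12.4, 0, -0.49, 0]
    - [51.9, 0, -12.3, 0, -0.588, 0]
    - [60.9, 0, -11.3, 0, -0.687, 0]
    - [69.7, 0, -9.4, 0, -0.785, 0]

```text
t: 19.48
eef_pos: [0.5509, 0.1235, 0.0915]
ee_rot: [0.661, 0.644, -0.271, 0.274]
ft_force: [-3.1, 5.7, 12.0]
finger_gap: 0.0496
grasp_force: 25.0
```

Run:
```python
from plan import *
st()
cv2.imwrite('pics/g6.png',get_image('scene')[140:300,240:460].repeat(3,0).repeat(3,1))
```

```text
t 19.48 G [551.  136.9 104.7] tilt 45.4 psi 88.9 gap 49.6 gf 25.0 F [-3.1  5.7 12. ] q [-1.18  1.27  1.12  1.59 -0.36  1.09 -0.17]
bracket frame -87.5 -2.2
```

View pics/g6.png

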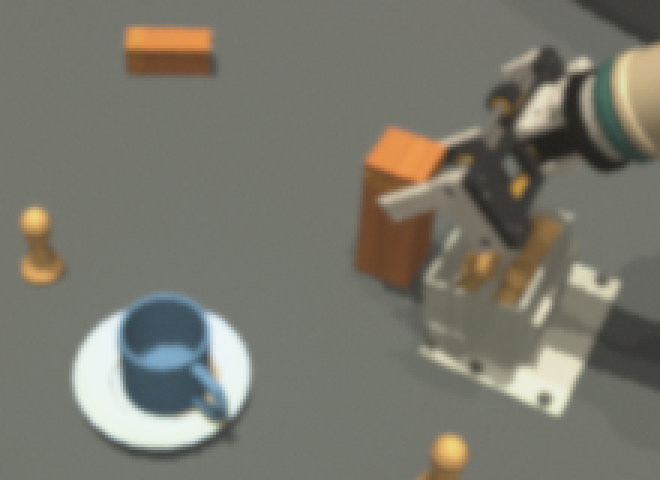

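Standing on its foot at about (400,215), the bin at (500,265) still tilted just beyond it. I'll ease off the downward pressure and slide it to the bin.

drive_tool:
  series:
    - [-0.6, 0, -0.6, 0, 0, 0]
    - [2, 0, -3.2, 0, 0, 0]
    - [5.5, 0, -6.7, 0, 0, 0]
    - [9, 0, -10.2, 0, 0, 0]
    - [12.5, 0, -13.7, 0, 0, 0]
    - [16, 0, -17.2, 0, 0, 0]
    - [19.5, 0, -20.7, 0, 0, 0]
    - [19.5, 0, -20.7, 0, 0, 0]

```text
t: 20.2
eef_pos: [0.5516, 0.1506, 0.0897]
ee_rot: [0.662, 0.644, -0.27, 0.272]
ft_force: [-0.2, 0.1, -4.5]
finger_gap: 0.0495
grasp_force: 25.0
```

Run:
```python
from plan import *
st()
for c in('top','scene'):
    get_image(c)
    for n in ('bin_lip','head'):
        print(c,n,[(np.round(x['position'],1).tolist(),round(x['conf'],2)) for x in landmark_of(c,n)])
P=lambda al,la,z:(w2pix('top',B(al,la,z)/1000).round(1).tolist(),w2pix('scene',B(al,la,z)/1000).round(1).tolist())
print('lip home',P(-40,0,68),'lip .2',P(-50.2,0,64.5),'lip 0.4',P(-59,0,59))
```

```text
t 20.2 G [551.7 163.9 103. ] tilt 45.0 psi 88.7 gap 49.5 gf 25.0 F [-0.2  0.1 -4.5] q [-1.19  1.28  1.12  1.54 -0.37  1.15 -0.2 ]
bracket frame -60.5 -1.6
top bin_lip [([230.0, 235.4], 0.87), ([382.0, 160.2], 0.52)]
top head [([511.7, 159.2], 0.86), ([431.9, 296.4], 0.72), ([236.3, 233.8], 0.58)]
scene bin_lip [([392.9, 215.0], 0.83), ([378.3, 231.2], 0.46)]
scene head [([176.0, 187.0], 0.93), ([285.1, 155.4], 0.85), ([381.9, 195.2], 0.77), ([380.6, 212.9], 0.47)]
lip home ([[227.0, 235.4]], [[393.4, 217.4]]) lip .2 ([[232.5, 235.7]], [[389.4, 216.8]]) lip 0.4 ([[237.4, 236.0]], [[385.8, 216.9]])
```

drive_tool:
  series:
    - [0.7, 0, 0.7, 0, 0, 0]
    - [1.4, 0, 1.4, 0, 0, 0]
    - [1.4, 0, 1.4, 0, 0, 0]

```text
t: 20.75
eef_pos: [0.5514, 0.1494, 0.0877]
ee_rot: [0.662, 0.644, -0.271, 0.272]
ft_force: [-0.2, 0.8, -4.5]
finger_gap: 0.0497
grasp_force: 25.0
```

drive_tool:
  series:
    - [1.4, 0, -1.4, 0, 0, 0]
    - [2.8, 0, -2.8, 0, 0, 0]
    - [4.2, 0, -4.2, 0, 0, 0]
    - [5.4, 0, -5.4, 0, 0, 0]
    - [5.4, 0, -5.4, 0, 0, 0]
    - [5.4, 0, -5.4, 0, 0, 0]

```text
t: 21.25
eef_pos: [0.5515, 0.1567, 0.0882]
ee_rot: [0.662, 0.644, -0.271, 0.272]
ft_force: [0.5, -2.4, -2.8]
finger_gap: 0.0499
grasp_force: 25.0
```

Run:
```python
from plan import *
st()
a=get_image('scene')[150:270,330:460].repeat(4,0).repeat(4,1); b=get_image('top')[180:300,160:240].repeat(3,0).repeat(3,1)
a[:360,-240:]=b if False else a[:360,-240:]
cv2.imwrite('pics/g7.png',a)
```

```text
t 21.25 G [551.7 170.  101.4] tilt 45.1 psi 88.7 gap 49.9 gf 25.0 F [ 0.5 -2.4 -2.8] q [-1.2   1.28  1.12  1.52 -0.37  1.16 -0.21]
bracket frame -54.4 -1.4
```

View pics/g7.png

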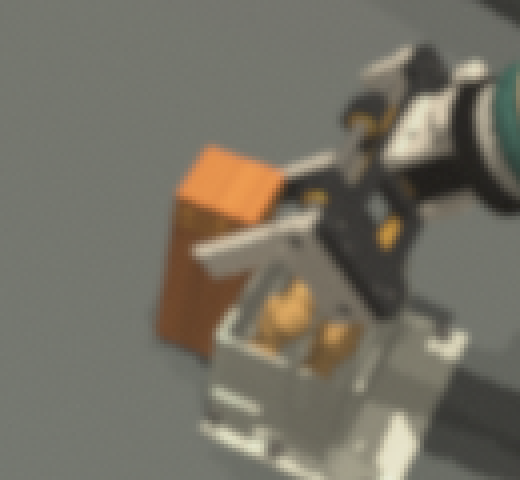

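The bookend is against the bin: top face at (230,185), bottom corner at (208,355), and its left edge leans a little. I'll work out the lean from these corners.

Run:
```python
from plan import *
from scipy.optimize import least_squares
obs=np.array([[369.5,235],[382,238.8],[374.5,198.8],[395.5,205.5],[401.3,195],[382.3,186.3]])
# corners (back/front, lat): back-near? identify: bracket lat - is +x world(towards scene camera)
def corners(p):
    al,la,yaw,lean=p; Rm=R.from_euler('z',yaw).as_matrix(); b=hd(PSI);c=hd(PSI+90)
    def pt(x,y,z): # pivot about front bottom edge if lean>0
        x2=(x-25)*np.cos(lean)+z*np.sin(lean)+25; z2=-(x-25)*np.sin(lean)+z*np.cos(lean)
        xr,yr=x2*np.cos(yaw)-y*np.sin(yaw),x2*np.sin(yaw)+y*np.cos(yaw)
        return B(al+xr,la+yr,z2)
    L=[pt(-25,-25,0),pt(25,-25,0),pt(-25,-25,130),pt(25,-25,130),pt(25,25,130),pt(-25,25,130)]
    return w2pix('scene',np.array(L)/1000)
s=least_squares(lambda p:(corners(p)-obs).ravel(),[-70,0,0,0.02],x_scale=[10,10,.1,.1])
print(s.x,s.cost); print((corners(s.x)-obs).round(1))
print((corners([-65,0,0,0])-obs).round(1))
```

```text
[-6.88348676e+01 -1.10873032e+00  6.06404249e-02  4.46609721e-02] 13.22557944254698
[[-2.7 -1.6]
 [ 2.7  2.1]
 [ 0.3 -0. ]
 [-0.7  1. ]
 [ 0.4 -1.6]
 [-0.1 -0.2]]
[[-1.6 -1.4]
 [ 3.5  2.6]
 [-0.8 -0.5]
 [-2.2  0.7]
 [ 0.1 -1.5]
 [ 0.  -0.2]]
```

drive_tool:
  series:
    - [0.4, 0, 0.4, 0, 0, 0]
    - [0.8, 0, 0.8, 0, 0, 0]
    - [1.2, 0, 1.2, 0, 0, 0]
    - [1.2, 0, 1.2, 0, 0, 0]

```text
t: 21.68
eef_pos: [0.5516, 0.1567, 0.0874]
ee_rot: [0.662, 0.644, -0.271, 0.272]
ft_force: [-1.4, -1.6, 4.5]
finger_gap: 0.05
grasp_force: 25.0
```

drive_tool:
  series:
    - [0.4, 0, 0.4, 0, 0, 0]
    - [0.8, 0, 0.8, 0, 0, 0]
    - [0.8, 0, 0.8, 0, 0, 0]

```text
t: 21.93
eef_pos: [0.5517, 0.1568, 0.0873]
ee_rot: [0.662, 0.644, -0.271, 0.273]
ft_force: [-2.4, 0.5, 8.7]
finger_gap: 0.0497
grasp_force: 25.0
```

drive_tool:
  series:
    - [0.2, 0, -1.2, 0, 0, 0]
    - [1, 0, -2, 0, 0, 0]
    - [1.6, 0, -2.6, 0, 0, 0]
    - [1.6, 0, -2.6, 0, 0, 0]
    - [1.6, 0, -2.6, 0, 0, 0]

```text
t: 22.35
eef_pos: [0.5514, 0.1581, 0.0869]
ee_rot: [0.662, 0.643, -0.272, 0.273]
ft_force: [-0.8, -5.1, 4.1]
finger_gap: 0.0498
grasp_force: 25.0
```

drive_tool:
  series:
    - [0.7, 0, -0.7, 0, 0, 0]
    - [1.4, 0, -1.4, 0, 0, 0]
    - [2.1, 0, -2.1, 0, 0, 0]
    - [2.1, 0, -2.1, 0, 0, 0]

```text
t: 22.68
eef_pos: [0.5512, 0.159, 0.0869]
ee_rot: [0.663, 0.642, -0.273, 0.273]
ft_force: [-0.6, -10.5, 0.7]
finger_gap: 0.0498
grasp_force: 25.0
```

The horizontal force climbs to 10 N with hardly any travel, so the bin is on its stop. I'll release and back away.

drive_tool:
  series:
    - [0, 0, 0, 0, 0, 0]
    - [0, 0, 0, 0, 0, 0]
    - [0, 0, 0, 0, 0, 0]
    - [0, 0, 0, 0, 0, 0]
    - [0, 0, 0, 0, 0, 0]
    - [0, 0, 0, 0, 0, 0]
  grip: 90

```text
t: 23.18
eef_pos: [0.5518, 0.1637, 0.0856]
ee_rot: [0.662, 0.644, -0.27, 0.272]
ft_force: [0.5, 0.4, -0.4]
finger_gap: 0.0862
grasp_force: 0.0
```

drive_tool:
  series:
    - [0, 0, -20, 0, 0, 0]
    - [0, 0, -45, 0, 0, 0]
    - [-8, 0, -75, 0, 0, 0]
    - [-30, 0, -110, 0, 0, 0]
    - [-60, 0, -140, 0, 0, 0]
    - [-90, 0, -170, 0, 0, 0]
    - [-90, 0, -190, 0, 0, 0]
    - [-90, 0, -190, 0, 0, 0]

```text
t: 23.85
eef_pos: [0.5531, 0.2362, 0.2883]
ee_rot: [0.662, 0.645, -0.266, 0.273]
ft_force: [0.0, 0.0, 0.2]
finger_gap: 0.0902
grasp_force: 0.0
```

Run:
```python
from plan import *
st()
for c in('top','scene'):
    im=get_image(c); cv2.imwrite(f'pics/end_{c}.png',im)
    for n in ('bin_lip','head','bookend','foot'):
        print(c,n,[(np.round(x['position'],1).tolist(),round(x['conf'],2)) for x in landmark_of(c,n)])
P=lambda al,la,z:(w2pix('top',B(al,la,z)/1000).round(1).tolist(),w2pix('scene',B(al,la,z)/1000).round(1).tolist())
print('head',P(-65,0,130),'ctr',P(-65,0,65),'lip',P(-40,0,68))
im=get_image('top'); m=cv2.inRange(cv2.cvtColor(im,cv2.COLOR_BGR2HSV),(5,130,60),(28,255,255)); m[:190]=0;m[290:]=0;m[:,:180]=0;m[:,300:]=0
for c in cv2.findContours(m,cv2.RETR_EXTERNAL,cv2.CHAIN_APPROX_NONE)[0]:
    if len(c)<15: continue
    c=c.reshape(-1,2); p=pix2w('top',c,.13)*1000; d=p-O; rb=cv2.minAreaRect(p[:,:2].astype(np.float32)); print(c.min(0),c.max(0),rb,(np.r_[rb[0],0]-O)@hd(PSI))
```

```text
t 23.85 G [553.1 249.5 301.7] tilt 44.8 psi 88.9 gap 90.2 gf 0.0 F [0.  0.  0.2] q [-1.24  1.09  1.23  1.24 -0.23  1.56 -0.21]
bracket frame 25.1 0.8
top bin_lip [([222.6, 237.3], 0.72)]
top head [([509.5, 158.7], 0.96), ([432.8, 294.0], 0.89), ([231.8, 232.6], 0.58)]
top bookend [([411.6, 307.3], 0.95), ([238.0, 236.1], 0.79), ([474.9, 140.1], 0.76)]
top foot [([391.3, 316.0], 0.92), ([244.4, 239.8], 0.85), ([430.9, 124.8], 0.8)]
scene bin_lip [([394.4, 215.5], 0.88)]
scene head [([175.4, 187.3], 0.93), ([282.6, 153.2], 0.91), ([384.9, 194.9], 0.9), ([295.7, 266.3], 0.73)]
scene bookend [([383.1, 217.2], 0.81), ([186.5, 206.5], 0.63), ([293.9, 156.2], 0.57)]
scene foot [([200.6, 226.9], 0.97), ([382.3, 230.5], 0.86), ([311.3, 155.5], 0.79)]
head ([[233.9, 233.5]], [[387.7, 195.9]]) ctr ([[239.9, 235.8]], [[383.9, 214.4]]) lip ([[227.0, 235.4]], [[393.4, 217.4]])
[189 210] [250 261] ((544.8786010742188, 184.95005798339844), (109.46475219726562, 95.2208023071289), 86.58635711669922) -39.76866937997242
```

Run:
```python
from plan import *
from itertools import product
im=cv2.imread('pics/end_scene.png'); hsv=cv2.cvtColor(im,cv2.COLOR_BGR2HSV)
print('foot pred',w2pix('scene',B(-65,0,0)/1000).round(1), w2pix('scene',B(-70,0,0)/1000).round(1))
m=cv2.inRange(hsv,(3,110,40),(25,255,255)); n,l,s,_=cv2.connectedComponentsWithStats(m)
for i in range(1,n):
    if s[i,4]>100 and 340<s[i,0]<420: print(s[i])
m=m>0
yy,xx=np.mgrid[170:255,355:396]; sub=m[170:255,355:396]
best=[]
for al,la,yaw in product(range(-76,-52,2),range(-12,14,3),np.radians([-6,-3,0,3,6])):
    L=[]
    for x,y,z in product((-25,25),(-25,25),(0,130)):
        L.append(B(al+x*np.cos(yaw)-y*np.sin(yaw),la+x*np.sin(yaw)+y*np.cos(yaw),z))
    h=cv2.convexHull(w2pix('scene',np.array(L)/1000).astype(np.float32))
    k=np.zeros(m.shape,np.uint8); cv2.fillConvexPoly(k,(h*16).round().astype(np.int32),1,cv2.LINE_8,4); k=k[170:255,355:396]>0
    # ignore bin area to the right of the block's front near edge
    best.append((np.sum(k!=sub),al,la,round(np.degrees(yaw))))
print(sorted(best)[:6], sub.sum())
```

```text
foot pred [[380.6 231.2]] [[378.8 230.4]]
[370 187  32  52 965]
[393 210  36  34 603]
[378 285  18  28 312]
[(np.int64(214), -66, 6, 6), (np.int64(217), -64, 6, 3), (np.int64(218), -64, 3, 6), (np.int64(223), -64, 0, 6), (np.int64(225), -64, 6, 6), (np.int64(227), -66, 3, 6)] 917
```

The numbers agree: centre about 65 mm in front, lateral offset within about 6 mm, yaw a few degrees, bin against its stop. I'm handing it in.

```bash
python3 -c "
from cell import r
print(r.sign_off())"
```

```text
the job is handed in; nothing more can be done
None
```

I handed the job in at about 24 s: the bookend was walked end over end and left standing on its felt foot, flush against the bin's front. The bin is pushed back to its stop, and the cup, saucer and pawns were not touched. The hand-in call returned no verdict, so this rests on my last camera and force readings, which put the bookend's centre about 65 mm in front.

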